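# Seat a controller hub centred on the gyro-calibration stand

### The job

Pick up the robot controller hub from the bench, set it down gently on the small platform of the calibration stand, lengthwise along the platform, and slide it home: first against the far stop, then against the side stop, each time pressing until you feel the sprung pad push back with about 6 N for a moment (never more than 15 N). Leave the hub lying square and snug against both stops, centred with no edge overhanging the platform, and let go. Leave the other parts on the bench where they are.

Things in the scene. Friction and masses are not known exactly. Their poses are not given: they have to be found in the camera images.
- hub_center (a point): Controller hub, a loose box with a yellow bottom and a white top, 88 (its x) x 56 (its y) x 46 mm high, 0.2 to 0.4 kg, starting flat on the bench. This point is its exact centre, 23 mm above its underside; z up. It is the same either way round (half turn about z is fine). Grip it across its 56 mm width, by the upper 25 mm, so that the fingers pass above the stops.
- platform (a point): Centre of the flat top of the stand's aluminium platform, 60 mm above the bench; the platform is 108 (x) x 76 (y) mm, z up, on a pedestal with a 150 x 124 mm foot, all fixed to the bench. It has a far stop at its +x edge and a side stop at its +y edge; with the hub seated against both, its centre is within 4 mm of this centre in x and y. Lying by its own weight the hub slides on it with a few N of friction (more if pressed down), felt besides a pad's push.
- far_nominal (a point): Mark on the stand at the far stop, 44 mm along the platform's +x from its centre, 6.5 mm above its top. The stop: a steel clamp with a rubber pad 36 mm wide and 12 mm high that faces -x. The pad's free face is within 4 mm of this mark along x, set by hand: where exactly is not given and must be felt. The pad gives against a spring of 4 N per mm, travel 7 mm.
- side_nominal (a point): The same for the side stop: mark 28 mm along the platform's +y from its centre, 6.5 mm above its top; pad 50 mm wide and 12 mm high that faces -y, its free face within 4 mm of this mark along y, where exactly must be felt. Same spring, 4 N per mm, travel 7 mm. Clamps of both stops also reach 12 mm above the platform.
- wheel: Bystander: black tyre with blue rim lying flat, 56 mm diameter, 14 mm high; origin at the centre of its underside. Leave alone. (Not listed: yellow kit bins 130 mm high stand fixed at the bench's sides, beyond 0.45 m left and right of the robot; pass above or clear of them.)
- motor: Bystander: white motor block 64 (x) x 32 (y) x 32 mm with a blue end; origin at the centre of its underside. Leave alone.
- beam: Bystander: black perforated beam, 120 (x) x 8 x 8 mm, lying flat; origin at the centre of its underside. Leave alone.

How it is judged:
By the outcome, as a careful person would: the job done as asked, in the order asked, and still so for the second after the job is handed in, with the robot touching nothing.
It also fails if it takes over 72 s, if anything falls off the work surface, if the arm or the gripper's body presses on something with over 40 N, if the wrist force passes 120 N, or if a joint passes its speed limit or range.

### The arm

A 7-joint arm with a two-finger parallel gripper is mounted at the origin on the work surface. World frame = base frame: x ahead of the robot, y to its left, z up, the work surface at z = 0. Lengths are in m, angles in rad, forces in N, time in s.
With the tool pointing down it reaches from about 0.4 to 0.875 m from the base axis. Payload 6.5 kg.
Tool frame: the origin (TCP) lies on the centre line of the jaws, within the pads' length; the fingertips stand robot.tip_extent ahead of it and the grasp point (between the pads) lies 3 mm ahead of it (robot.tip_extent is the distance from the TCP to the fingertips, in m); z points along the fingers, y is the line along which they close (so a half turn about z gives the same grasp; the last joint's range is limited). The gripper opens to 85 mm and grips with 20 to 120 N. Pads are 22 mm wide; open, the fingers measure 114 mm over their backs; the gripper's body (76 mm by 85 mm) begins 54 mm behind the grasp point. The pads swing forward as they close: fully open they stand 13 mm farther back than shut.
Start: joints at [1.071, 0.536, -0.004, 1.538, 0.003, 1.067, -0.071], TCP at [0.273, -0.59, 0.253] pointing down, gripper open.
Joint ranges: [-2.7, 2.7], [-0.37, 2.16], [-1.27, 1.26], [0.24, 2.4], [-1.31, 4.45], [0.19, 1.91], [-2.76, 2.76]. Speed limits (rad/s): [2.39, 2.39, 3.14, 3.14, 3.14, 3.14, 3.14].

### API

Orientations are given as a unit quaternion [w, x, y, z].
In Python, from bench import robot, vision, ticket gives the robot as it stands.
- The arm moves only by the tool drive_tool, never from a script. Its argument "motion" is a list of rows, each a list of 6 numbers: the shift along the tool's x, y, z normalised to -1 to 1, where 1 is 400 mm, then the turn, a rotation vector about the tool's x, y, z normalised to -1 to 1, where 1 is 1.5 rad. A call has 1 to 8 rows; each row is the pose to reach, as a shift and turn from the pose commanded when the call began, along the tool's axes at that moment; what a row does not reach only later rows make up. A row lasts 1/10 s, in which the tool goes at most 50 mm and 8.59 degrees, less where a joint would pass 70% of its speed; a pose out of reach is approached as far as the arm can. A call with a number of a shift or a turn outside -1 to 1 is refused whole. A call with a gripper value outside its range is refused whole. "hand" is the closure, from 0 (fully open) to 1 (shut), set as the call begins (left out, the last holds). The fingers move at their own pace and stop on an object; "grip_force" is the grip in N (left out, the last holds). Time passes only in rows, so rows that repeat a pose let the fingers close. It gives the time, the measured TCP pose, the force, the opening and the grip force at its end, in the units of the state.
- robot.sense(): the state, without advancing time (a new reading comes with each control period).
- vision.grab_frame(name): name is "scene" or "side" or "wrist"; returns a dict with "color" (480x640x3 uint8, red, green, blue), "range_z" (480x640 float32, m along the optical axis (not along the pixel's ray), 0 where there is no reading), "intrinsics" (3x3 intrinsics, pixels), "k1" (the pictures are not rectified: a ray, as slopes to the right and down, at radius r is drawn at 1 + k1 r^2 times it, then the intrinsics apply), "R" (3x3) and "t" (3): a world point X has camera coordinates R X + t. Camera axes: x right, y down, z forward; pixel columns grow to the right and rows downward; lengths in m; the calibration is good to about 2 mm. A picture is of the moment at which its call begins.
- ticket.job_done(): hands the job in; it is judged then, once.
The state is a dict: "t": time; "joints": joint angles; "joint_vel": joint speeds; "tau": joint torques, N m; "position": TCP position; "tool_rot": TCP orientation; "force": force on the tool from outside, world axes, zero at the start; "torque": the same for the moment, N m; "opening": opening from 0.0 (shut) to 1.0 (fully open); "grip_force": force on a finger pad.
Only numpy, scipy, OpenCV 4.12 (cv2) and the standard library are available. Lean on these libraries where they do the work, as an engineer would, in place of code of your own. Each camera call takes 0.05 s, during which the arm holds its last target. There are 200 camera calls.

## Working session

There is one attempt and no reset: what is moved stays moved. The work goes in short steps, Python scripts to look and compute and a tool call to move; the robot and the scene stay as the last step left them, time stands still between calls to the robot, and variables do not carry over. Pictures are saved under pics/ and viewed, at most 10 in all, crops included, and the job is handed in when it is done.

Besides the shell and the picture viewer there is one more tool, called as name(argument=value, ...), one argument or row to a line, values as JSON. drive_tool: Moves the arm, as the interface text tells. Scaled input: -1 to 1 covers 400 mm each way for a shift and 1.5 rad each way for a turn. Its arguments: {"type":"object","properties":{"motion":{"type":"array"},"hand":{"type":"number"},"grip_force":{"type":"number"}},"required":["motion"]}

```bash
mkdir -p pics; ls
cat > h.py <<'E'
import numpy as np, cv2
from bench import robot, vision, ticket
def grab(n):
    f=vision.grab_frame(n); return f
def save(f,name,crop=None):
    im=f["color"][...,::-1]
    if crop: im=im[crop[1]:crop[3],crop[0]:crop[2]]
    cv2.imwrite("pics/"+name,im)
def rays(f,uv):
    K=np.array(f["intrinsics"],float); uv=np.atleast_2d(np.asarray(uv,float))
    p=np.c_[(uv[:,0]-K[0,2])/K[0,0],(uv[:,1]-K[1,2])/K[1,1]]; u=p.copy()
    for _ in range(20): u=p/(1+f["k1"]*(u**2).sum(1,keepdims=True))
    return np.c_[u,np.ones(len(u))]
def plane(f,uv,z):
    R=np.array(f["R"]);t=np.array(f["t"]);d=rays(f,uv)@R;c=-R.T@t
    return c+d*((z-c[2])/d[:,2])[:,None]
def cloud(f):
    v,u=np.nonzero(f["range_z"]>0); r=rays(f,np.c_[u,v])*f["range_z"][v,u][:,None]
    R=np.array(f["R"]);t=np.array(f["t"])
    return np.c_[u,v],(r-t)@R
def Rq(q):
    from scipy.spatial.transform import Rotation as Q
    return Q.from_quat([q[1],q[2],q[3],q[0]]).as_matrix()
E
python3 - <<'E'
from h import *
print(robot.sense(), robot.tip_extent)
a=grab("scene");b=grab("side")
save(a,"a.png");save(b,"b.png")
for f in(a,b):
    print(f["R"].T if 0 else -np.array(f["R"]).T@f["t"],f["k1"],np.array(f["intrinsics"])[0,0],(f["range_z"]>0).mean())
E
```

```text
pics
{'t': 0.0, 'joints': array([ 1.07080775,  0.53720865, -0.00441652,  1.53889134,  0.00263454,
        1.06731184, -0.07119871]), 'joint_vel': array([-0.00031457,  0.00045772,  0.00023319, -0.00113954, -0.00017812,
        0.00043565,  0.00054821]), 'tau': array([-7.05389812e-05, -5.83420694e+01,  1.04845393e+00, -2.59102982e+01,
        1.22612121e-02,  9.60964069e-03,  2.92133507e-05]), 'position': array([ 0.27290937, -0.58925881,  0.25237866]), 'tool_rot': array([-8.62938806e-04,  9.76562462e-01,  2.15232280e-01, -2.79326535e-04]), 'force': array([1.10016497, 0.02227766, 0.277947  ]), 'torque': array([ 0.01657382,  0.03891094, -0.01799319]), 'grip_force': 0.0, 'opening': 0.994918365651271} 0.022
[0.80821882 0.533965   0.76485652] 0.021536016037730955 449.0433907472412 0.995947265625
[0.10255386 0.54300527 0.65565582] 0.036715286757334105 476.9435565263204 0.99603515625
```

View pics/a.png

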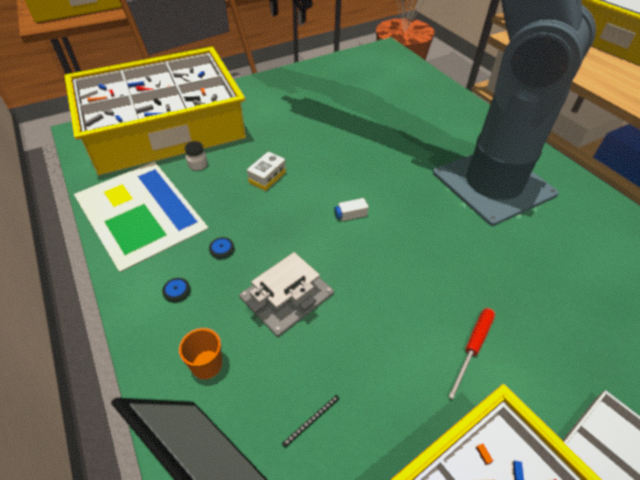

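View pics/b.png

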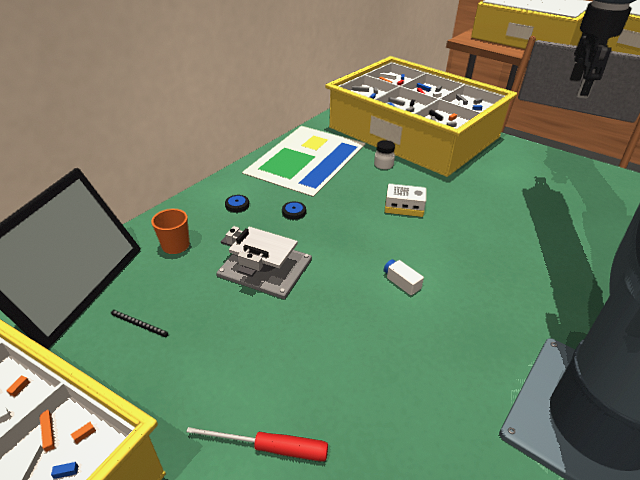

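The scene view shows the hub at about (267,170) and the platform at (287,277), with clamps at its near-left (258,290) and near-right (297,287) edges. The side view shows the hub at (406,200) and the platform at (263,247), with clamps at (235,235) and (256,253). Next I'll measure both from the depth of the two views.

```bash
cat > m.py <<'E'
from h import *
def rect(P):
    (c,s,a)=cv2.minAreaRect((P[:,:2]*1000).astype(np.float32)); 
    if s[0]<s[1]: s=(s[1],s[0]);a+=90
    return np.round(c,1),np.round(s,1),round((a+90)%180-90,1)
def top(f,box,zlo,zhi,white=True):
    uv,P=cloud(f); m=(uv[:,0]>box[0])&(uv[:,0]<box[2])&(uv[:,1]>box[1])&(uv[:,1]<box[3])&(P[:,2]>zlo)&(P[:,2]<zhi)
    return uv[m],P[m]
E
python3 - <<'E'
from m import *
for n,hb,pb in(("scene",(240,145,295,195),(230,245,340,335)),("side",(375,175,435,225),(210,215,320,300))):
    f=grab(n)
    for nm,b,lo,hi in(("hub",hb,.042,.055),("plat",pb,.056,.0635),("clamps",pb,.067,.09),("foot",pb,.004,.03)):
        uv,P=top(f,b,lo,hi)
        if nm=="plat":  # keep bright
            c=f["color"][uv[:,1],uv[:,0]].astype(int); k=c.min(1)>140; P=P[k]
        print(n,nm,len(P),P.mean(0).round(4),np.median(P[:,2]).round(4),*rect(P))
        if nm=="clamps":
            _,l,_,_=None,None,None,None
            Z=(P[:,:2]*1000).astype(np.float32); r,lab,c=cv2.kmeans(Z,2,None,(3,30,.1),5,cv2.KMEANS_PP_CENTERS)
            for i in(0,1): print("   ",(lab==i).sum(),rect(P[lab[:,0]==i]),P[lab[:,0]==i][:,2].max())
    im=cv2.resize(f["color"][pb[1]:pb[3],pb[0]:pb[2]][...,::-1],None,fx=5,fy=5,interpolation=cv2.INTER_CUBIC)
    cv2.imwrite(f"pics/z_{n}.png",im)
E
python3 -c "
import cv2,numpy as np
a=cv2.imread('pics/z_scene.png');b=cv2.imread('pics/z_side.png');h=max(a.shape[0],b.shape[0])
p=lambda i:cv2.copyMakeBorder(i,0,h-i.shape[0],0,0,0)
c=np.hstack([p(a),p(b)]);c=cv2.resize(c,(800,int(800*h/c.shape[1])));cv2.imwrite('pics/z.png',c)"
```

```text
scene hub 547 [ 0.4913 -0.2881  0.0469] 0.0471 [ 489.3 -290.8] [90.3 58. ] 26.4
scene plat 1463 [0.6057 0.0546 0.0603] 0.0603 [606.7  56.6] [108.8  76.1] 13.0
scene clamps 526 [0.6259 0.0874 0.0718] 0.0722 [628.1  85.1] [117.9  50.4] -20.1
    224 (array([663.4,  70.7]), array([36., 33.]), -76.4) 0.07659478782728686
    302 (array([597.1,  97. ]), array([49.7, 33.5]), 15.1) 0.07660439647775355
scene foot 1586 [0.6187 0.089  0.0119] 0.0122 [601.4  31.6] [235.6 202.3] 72.3
side hub 545 [ 0.4879 -0.2892  0.0452] 0.0452 [ 489.  -289.9] [86.1 57.2] 27.5
side plat 1127 [0.601  0.0508 0.0595] 0.0595 [606.2  54.6] [109.6  79. ] 13.6
side clamps 449 [0.6203 0.0873 0.0708] 0.071 [626.7  84.3] [119.  50.] -19.6
    275 (array([595.4,  95.5]), array([49.7, 34.8]), 16.2) 0.07526014908701993
    174 (array([661.5,  70. ]), array([36.2, 33.8]), -77.0) 0.07438602768702364
side foot 2086 [0.5814 0.0697 0.0113] 0.0114 [6.19e+02 4.00e-01] [243.1 150.5] -76.3
```

View pics/z.png

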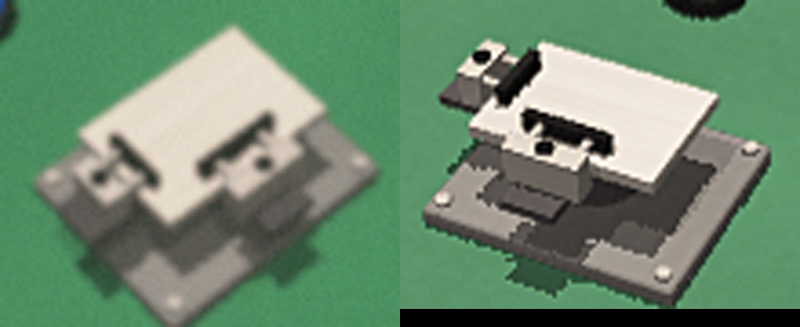

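Measured from two views, in mm:

| Item | Centre | Yaw | Height |
|---|---|---|---|
| Hub | (489,-290) | about 27° | top at 46 |
| Platform | (606.5,55.5) | about 13.5–14° | 60 |

The far clamp lies toward +x and the side clamp toward +y. These match the given sizes, so I'm going above the hub.

drive_tool(
  motion=[
    [0.8, -0.45, 0.2, 0, 0, -0.023],
    [0.8, -0.45, 0.2, 0, 0, -0.023],
    [0.8, -0.45, 0.2, 0, 0, -0.023],
    [0.8, -0.45, 0.2, 0, 0, -0.023],
    [0.8, -0.45, 0.2, 0, 0, -0.023],
    [0.8, -0.45, 0.2, 0, 0, -0.023],
    [0.8, -0.45, 0.2, 0, 0, -0.023],
    [0.8, -0.45, 0.2, 0, 0, -0.023],
  ],
  hand=0,
)

```text
t: 1.0
position: [0.4903, -0.2868, 0.1724]
tool_rot: [-0.001, 0.972, 0.235, 0.0]
force: [0.2, 0.4, 0.8]
opening: 1.003
grip_force: 0.0
```

drive_tool(
  motion=[
    [0, 0, 0, 0, 0, 0],
    [0, 0, 0, 0, 0, 0],
  ],
)

```text
t: 1.2
position: [0.4878, -0.2918, 0.1731]
tool_rot: [-0.0, 0.973, 0.233, -0.0]
force: [-0.9, -1.2, 0.3]
opening: 0.999
grip_force: 0.0
```

```bash
cat >> m.py <<'E'
def togo(xyz,yaw):
    s=robot.sense(); R=Rq(s["tool_rot"]); y0=np.degrees(np.arctan2(R[1,0],R[0,0]))
    d=R.T@(np.array(xyz)-s["position"]); print("pos",s["position"].round(4),"yaw",y0.round(2),"tilt",R[:,2].round(4),"t",s["t"],"F",s["force"].round(2))
    print("motion",(d/.4).round(4),"turnz",round(-np.radians(yaw-y0)/1.5,4))
E
python3 - <<'E'
from m import *
f=grab("wrist"); save(f,"w1.png")
uv,P=cloud(f); c=f["color"][uv[:,1],uv[:,0]].astype(int)
m=(P[:,2]>.042)&(P[:,2]<.052)&(np.hypot(P[:,0]-.489,P[:,1]+.29)<.07)
print(m.sum(),rect(P[m]),np.median(P[m][:,2]))
togo([.489,-.29,.046],27)
E
```

```text
10020 (array([ 491.2, -291.7]), array([86.7, 55.1]), 27.5) 0.046094840717554486
pos [ 0.4872 -0.2931  0.1733] yaw 26.77 tilt [-6.e-04 -8.e-04 -1.e+00] t 1.25 F [-0.01  0.19  0.7 ]
motion [ 0.0077 -0.005   0.3182] turnz -0.0026
```

View pics/w1.png

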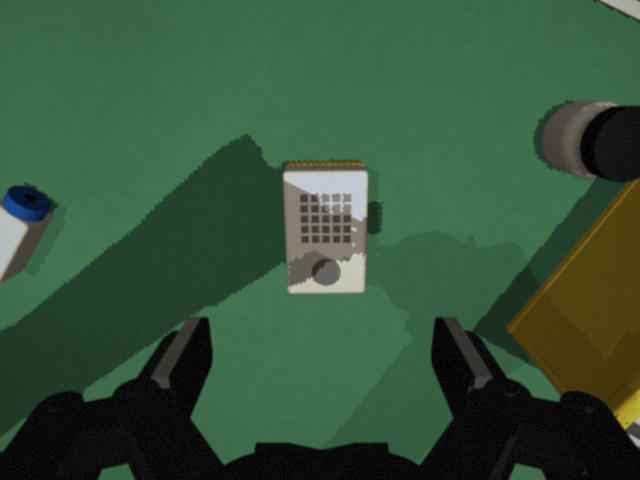

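The wrist view shows the hub at cols 284–369, rows 168–293, midway between the fingers. Refined centre is (490,-291) mm, yaw 27.4°. Descending and gripping.

drive_tool(
  motion=[
    [0.0086, -0.0015, 0.1, 0, 0, -0.007],
    [0.0086, -0.0015, 0.2, 0, 0, -0.007],
    [0.0086, -0.0015, 0.27, 0, 0, -0.007],
    [0.0086, -0.0015, 0.3, 0, 0, -0.007],
    [0.0086, -0.0015, 0.316, 0, 0, -0.007],
    [0.0086, -0.0015, 0.316, 0, 0, -0.007],
    [0.0086, -0.0015, 0.316, 0, 0, -0.007],
  ],
)

```text
t: 1.95
position: [0.4915, -0.2907, 0.0482]
tool_rot: [0.001, 0.972, 0.237, 0.001]
force: [-0.3, -0.5, 0.7]
opening: 0.997
grip_force: 0.0
```

drive_tool(
  motion=[
    [0, 0, 0, 0, 0, 0],
    [0, 0, 0, 0, 0, 0],
    [0, 0, 0, 0, 0, 0],
    [0, 0, 0, 0, 0, 0],
    [0, 0, 0, 0, 0, 0],
    [0, 0, 0, 0, 0, 0],
    [0, 0, 0, 0, 0, 0],
    [0, 0, 0, 0, 0, 0],
  ],
  hand=1,
  grip_force=50,
)

```text
t: 2.75
position: [0.492, -0.2909, 0.0485]
tool_rot: [0.001, 0.971, 0.237, 0.001]
force: [-0.7, -0.3, 8.3]
opening: 0.649
grip_force: 53.3
```

drive_tool(
  motion=[
    [0, 0, -0.05, 0, 0, 0],
    [0, 0, -0.15, 0, 0, 0],
    [0, 0, -0.25, 0, 0, 0],
    [0, 0, -0.35, 0, 0, 0],
    [0, 0, -0.35, 0, 0, 0],
    [0, 0, -0.35, 0, 0, 0],
  ],
)

```text
t: 3.35
position: [0.4906, -0.2898, 0.1873]
tool_rot: [0.0, 0.971, 0.237, 0.0]
force: [-0.9, 0.2, -4.0]
opening: 0.64
grip_force: 55.6
```

Run:
```python
from m import *
f=grab("wrist"); save(f,"w2.png")
c,s=np.cos(np.radians(13.8)),np.sin(np.radians(13.8))
g=lambda u,v:[.6065+c*u-s*v,.0556+s*u+c*v]
print(g(0,0),g(-.006,-.006))
togo([*g(-.006,-.006),.18],13.8)
```

```text
[np.float64(0.6065), np.float64(0.0556)] [np.float64(0.6021043950660138), np.float64(0.0483419935750707)]
pos [ 0.4897 -0.2893  0.1859] yaw 27.44 tilt [-1.8e-03  9.0e-04 -1.0e+00] t 3.4 F [-1.05  0.51 -3.  ]
motion [ 0.6384 -0.6197  0.015 ] turnz 0.1587
```

View pics/w2.png

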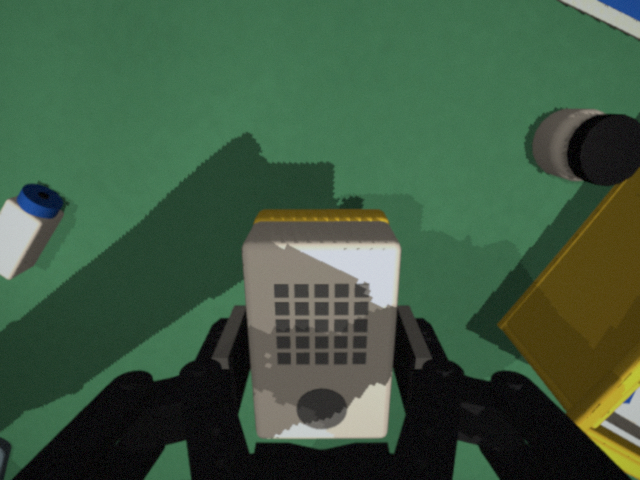

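The hub is held straight and centred: its top covers cols 245–400, rows 240–437. Carrying it over the platform, offset -8/-7 mm from the stops.

drive_tool(
  motion=[
    [0.633, -0.618, 0.02, 0, 0, 0.1587],
    [0.633, -0.618, 0.02, 0, 0, 0.1587],
    [0.633, -0.618, 0.02, 0, 0, 0.1587],
    [0.633, -0.618, 0.02, 0, 0, 0.1587],
    [0.633, -0.618, 0.02, 0, 0, 0.1587],
    [0.633, -0.618, 0.02, 0, 0, 0.1587],
    [0.633, -0.618, 0.02, 0, 0, 0.1587],
    [0.633, -0.618, 0.02, 0, 0, 0.1587],
  ],
)

```text
t: 4.2
position: [0.6011, 0.0562, 0.1766]
tool_rot: [-0.003, 0.992, 0.125, -0.001]
force: [-0.7, 0.1, -4.0]
opening: 0.637
grip_force: 55.6
```

drive_tool(
  motion=[
    [0, 0, 0.05, 0, 0, 0],
    [0, 0, 0.1, 0, 0, 0],
    [0, 0, 0.1, 0, 0, 0],
    [0, 0, 0.1, 0, 0, 0],
    [0, 0, 0.1, 0, 0, 0],
  ],
)

```text
t: 4.7
position: [0.6018, 0.046, 0.1392]
tool_rot: [-0.0, 0.993, 0.12, 0.0]
force: [0.1, -0.2, -3.0]
opening: 0.64
grip_force: 55.5
```

```bash
cat > look.py <<'E'
from m import *
a=np.radians(13.8); ex=np.array([np.cos(a),np.sin(a)]); ey=np.array([-ex[1],ex[0]]); C=np.array([.6065,.0556])
s=robot.sense(); d=s["position"][:2]-C; print("tcp in platform mm",d@ex*1e3,d@ey*1e3)
ims=[]
for n,b in(("scene",(220,215,350,335)),("side",(200,160,330,280))):
    f=grab(n); uv,P=cloud(f); q=P[:,:2]-C; u,v=q@ex,q@ey; z=P[:,2]; zt=s["position"][2]-.0485
    c=f["color"][uv[:,1],uv[:,0]].astype(int)
    m=(abs(u)<.07)&(abs(v)<.07)&(abs(z-zt-.046)<.006)&(c.min(1)>90)
    print(n,"hubtop",m.sum(),rect(np.c_[u,v][m]),np.median(z[m]))
    k=(abs(u)<.06)&(abs(v)<.06)&(abs(z-.06)<.003)&(c.min(1)>120)
    print("  plat",k.sum(),rect(np.c_[u,v][k]))
    k=(z>.066)&(z<.08)&(u>.03)&(u<.075)&(abs(v)<.025); 
    if k.sum():print("  far pad face u",np.percentile(u[k],[1,5]))
    k=(z>.066)&(z<.08)&(v>.017)&(v<.06)&(abs(u)<.03); 
    if k.sum():print("  side pad face v",np.percentile(v[k],[1,5]))
    ims.append(cv2.resize(f["color"][b[1]:b[3],b[0]:b[2]][...,::-1],(400,369),interpolation=cv2.INTER_CUBIC))
import sys; cv2.imwrite("pics/"+sys.argv[1],np.hstack(ims))
g=C+float(sys.argv[2])*1e-3*ex+float(sys.argv[3])*1e-3*ey
togo([*g,.1085],13.8)
E
python3 look.py l1.png -8 -7
```

```text
tcp in platform mm -6.851444479522992 -8.19450753530128
scene hubtop 479 (array([-3.3, -7.3]), array([77.6, 59.7]), -0.2) 0.13687369946882466
  plat 349 (array([ 6.4, -0.1]), array([100.3,  76.7]), 3.5)
  far pad face u [0.04259636 0.04363431]
  side pad face v [0.02596327 0.02737599]
side hubtop 492 (array([-10.8,  -6.2]), array([86.2, 56.7]), 0.7) 0.13624446488283778
  plat 339 (array([-1.,  0.]), array([107.7,  77.8]), -0.4)
  far pad face u [0.04100762 0.04225291]
  side pad face v [0.02437928 0.02637902]
pos [0.6021 0.0461 0.1397] yaw 13.79 tilt [ 1.4e-03  2.0e-04 -1.0e+00] t 4.8 F [-0.12  0.71 -3.53]
motion [-0.0038 -0.0028  0.078 ] turnz -0.0002
```

View pics/l1.png

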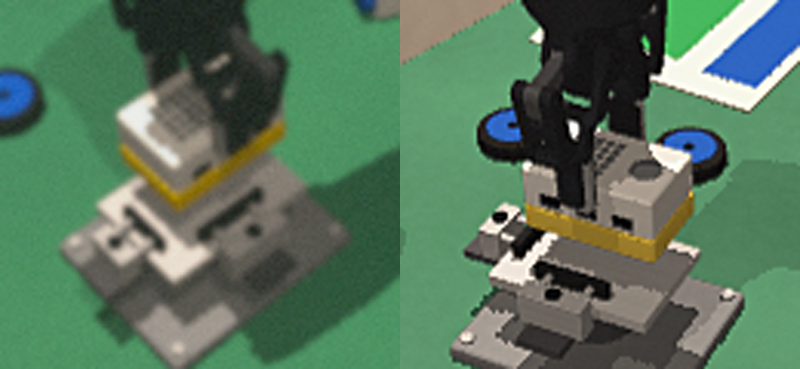

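The hub hangs level over the platform, parallel to it (yellow bottom at left-image (205,165), right-image (600,230)). Both pads are clear, at about u=43 and v=26.5 mm. Lowering.

drive_tool(
  motion=[
    [0.005, 0, 0.03, 0, 0, 0],
    [0.005, 0, 0.055, 0, 0, 0],
    [0.005, 0, 0.068, 0, 0, 0],
    [0.005, 0, 0.07, 0, 0, 0],
    [0.005, 0, 0.07, 0, 0, 0],
  ],
)

```text
t: 5.3
position: [0.6033, 0.0467, 0.1105]
tool_rot: [0.0, 0.993, 0.12, -0.0]
force: [-0.8, -0.3, -3.5]
opening: 0.642
grip_force: 55.6
```

drive_tool(
  motion=[
    [0, 0, 0.0025, 0, 0, 0],
    [0, 0, 0.0025, 0, 0, 0],
    [0, 0, 0.0025, 0, 0, 0],
    [0, 0, 0.0025, 0, 0, 0],
  ],
)

```text
t: 5.7
position: [0.6036, 0.0467, 0.1101]
tool_rot: [0.0, 0.993, 0.12, 0.0]
force: [0.7, 0.5, -4.2]
opening: 0.64
grip_force: 55.6
```

drive_tool(
  motion=[
    [0, 0, 0.0025, 0, 0, 0],
    [0, 0, 0.0025, 0, 0, 0],
    [0, 0, 0.0025, 0, 0, 0],
    [0, 0, 0.0025, 0, 0, 0],
  ],
)

```text
t: 6.1
position: [0.6035, 0.0467, 0.1089]
tool_rot: [-0.0, 0.993, 0.12, -0.0]
force: [-0.1, -0.1, -2.6]
opening: 0.638
grip_force: 55.6
```

drive_tool(
  motion=[
    [0, 0, 0.0013, 0, 0, 0],
    [0, 0, 0.0013, 0, 0, 0],
    [0, 0, 0.0013, 0, 0, 0],
    [0, 0, 0.0013, 0, 0, 0],
  ],
)

```text
t: 6.5
position: [0.6035, 0.0467, 0.1086]
tool_rot: [0.0, 0.993, 0.12, 0.0]
force: [-2.9, -0.2, 1.5]
opening: 0.639
grip_force: 56.2
```

drive_tool(
  motion=[
    [0, 0, 0.0013, 0, 0, 0],
    [0, 0, 0.0013, 0, 0, 0],
    [0, 0, 0.0013, 0, 0, 0],
    [0, 0, 0.0013, 0, 0, 0],
  ],
)

```text
t: 6.9
position: [0.6035, 0.0467, 0.1086]
tool_rot: [0.0, 0.993, 0.12, 0.0]
force: [-3.9, 0.3, 6.7]
opening: 0.645
grip_force: 56.7
```

Touchdown at TCP z=0.1086, so the underside is at 60 mm, as expected. Easing off the downward press, then sliding toward the far stop.

drive_tool(
  motion=[
    [0, 0, -0.0015, 0, 0, 0],
    [0.0025, 0, -0.0015, 0, 0, 0],
    [0.005, 0, -0.0015, 0, 0, 0],
    [0.005, 0, -0.0015, 0, 0, 0],
  ],
)

```text
t: 7.3
position: [0.6038, 0.0468, 0.1086]
tool_rot: [0.0, 0.993, 0.12, -0.002]
force: [-8.5, -0.7, 9.0]
opening: 0.64
grip_force: 57.2
```

drive_tool(
  motion=[
    [0.0025, 0, 0, 0, 0, 0],
    [0.0025, 0, 0, 0, 0, 0],
    [0.0025, 0, 0, 0, 0, 0],
  ],
)

```text
t: 7.6
position: [0.6048, 0.047, 0.1086]
tool_rot: [0.0, 0.993, 0.12, -0.002]
force: [-8.5, -0.5, 8.8]
opening: 0.635
grip_force: 57.0
```

drive_tool(
  motion=[
    [0.0025, 0, 0, 0, 0, 0],
    [0.0025, 0, 0, 0, 0, 0],
    [0.0025, 0, 0, 0, 0, 0],
  ],
)

```text
t: 7.9
position: [0.6058, 0.0472, 0.1086]
tool_rot: [0.0, 0.993, 0.12, -0.002]
force: [-7.9, -0.8, 8.9]
opening: 0.641
grip_force: 57.0
```

```bash
cat > st.py <<'E'
from m import *
a=np.radians(13.8); ex=np.array([np.cos(a),np.sin(a)]); ey=np.array([-ex[1],ex[0]]); C=np.array([.6065,.0556])
s=robot.sense(); d=(s["position"][:2]-C)*1e3; F=s["force"]
R=Rq(s["tool_rot"]); print("u,v",(d@ex).round(2),(d@ey).round(2),"z",s["position"][2].round(5),"Fu,Fv,Fz",(F[:2]@ex).round(2),(F[:2]@ey).round(2),F[2].round(2),"tilt in tool",(R[2,:2]*57.3).round(2),"t",s["t"])
E
python3 st.py
```

```text
u,v -2.68 -8.01 z 0.10862 Fu,Fv,Fz -7.89 1.07 8.86 tilt in tool [-0.21 -0.  ] t 7.9
```

drive_tool(
  motion=[
    [0, 0, -0.002, 0, 0, 0],
    [0, 0, -0.002, 0, 0, 0],
    [0, 0, -0.002, 0, 0, 0],
    [0, 0, -0.002, 0, 0, 0],
  ],
)

```text
t: 8.3
position: [0.6074, 0.0476, 0.1089]
tool_rot: [-0.0, 0.993, 0.12, -0.0]
force: [0.4, -0.2, -3.2]
opening: 0.644
grip_force: 55.6
```

drive_tool(
  motion=[
    [0, 0, 0, 0, 0, 0],
    [0, 0, 0, 0, 0, 0],
    [0, 0, 0, 0, 0, 0],
    [0, 0, 0, 0, 0, 0],
  ],
)

```text
t: 8.7
position: [0.6074, 0.0476, 0.1092]
tool_rot: [-0.0, 0.993, 0.12, 0.0]
force: [0.0, -0.2, -4.4]
opening: 0.644
grip_force: 55.6
```

```bash
python3 st.py
```

```text
u,v -1.05 -7.93 z 0.10922 Fu,Fv,Fz -0.01 -0.19 -4.38 tilt in tool [ 0. -0.] t 8.7
```

drive_tool(
  motion=[
    [0, 0, 0.0007, 0, 0, 0],
    [0, 0, 0.0007, 0, 0, 0],
    [0, 0, 0.0007, 0, 0, 0],
    [0, 0, 0.0007, 0, 0, 0],
  ],
)

```text
t: 9.1
position: [0.6073, 0.0476, 0.109]
tool_rot: [0.0, 0.993, 0.12, -0.0]
force: [-0.2, 0.2, -4.9]
opening: 0.641
grip_force: 55.6
```

drive_tool(
  motion=[
    [0, 0, 0.0005, 0, 0, 0],
    [0, 0, 0.0005, 0, 0, 0],
    [0, 0, 0.0005, 0, 0, 0],
    [0, 0, 0.0005, 0, 0, 0],
  ],
)

```text
t: 9.5
position: [0.6073, 0.0476, 0.1088]
tool_rot: [-0.0, 0.993, 0.12, -0.0]
force: [0.9, 0.3, -3.9]
opening: 0.645
grip_force: 55.6
```

drive_tool(
  motion=[
    [0, 0, 0.0004, 0, 0, 0],
    [0, 0, 0.0004, 0, 0, 0],
    [0, 0, 0.0004, 0, 0, 0],
    [0, 0, 0.0004, 0, 0, 0],
  ],
)

```text
t: 9.9
position: [0.6073, 0.0476, 0.1086]
tool_rot: [0.0, 0.993, 0.12, -0.0]
force: [-0.5, -1.4, -2.8]
opening: 0.64
grip_force: 55.8
```

drive_tool(
  motion=[
    [0, 0, 0.0004, 0, 0, 0],
    [0, 0, 0.0004, 0, 0, 0],
    [0, 0, 0.0004, 0, 0, 0],
    [0, 0, 0.0004, 0, 0, 0],
  ],
)

```text
t: 10.3
position: [0.6073, 0.0476, 0.1086]
tool_rot: [0.0, 0.993, 0.12, -0.0]
force: [-3.2, 0.4, 2.1]
opening: 0.636
grip_force: 56.2
```

drive_tool(
  motion=[
    [0.001, 0, 0, 0, 0, 0],
    [0.002, 0, 0, 0, 0, 0],
    [0.002, 0, 0, 0, 0, 0],
    [0.002, 0, 0, 0, 0, 0],
  ],
)

```text
t: 10.7
position: [0.6074, 0.0477, 0.1086]
tool_rot: [0.0, 0.993, 0.12, -0.001]
force: [-5.7, -1.5, 5.6]
opening: 0.641
grip_force: 56.8
```

```bash
python3 st.py
```

```text
u,v -1.0 -7.92 z 0.10862 Fu,Fv,Fz -5.88 -0.12 5.56 tilt in tool [-0.09 -0.  ] t 10.7
```

drive_tool(
  motion=[
    [0.001, 0, -0.0006, 0, 0, 0],
    [0.0025, 0, -0.0006, 0, 0, 0],
    [0.0025, 0, -0.0006, 0, 0, 0],
    [0.0025, 0, -0.0006, 0, 0, 0],
    [0.0025, 0, -0.0006, 0, 0, 0],
    [0.0025, 0, -0.0006, 0, 0, 0],
  ],
)

```text
t: 11.3
position: [0.6087, 0.0479, 0.1086]
tool_rot: [0.0, 0.993, 0.12, -0.001]
force: [-5.4, -0.7, 3.6]
opening: 0.639
grip_force: 56.5
```

```bash
python3 st.py
```

```text
u,v 0.28 -7.97 z 0.10861 Fu,Fv,Fz -5.38 0.63 3.64 tilt in tool [-0.06  0.  ] t 11.3
```

drive_tool(
  motion=[
    [0.001, 0, -0.0004, 0, 0, 0],
    [0.0025, 0, -0.0004, 0, 0, 0],
    [0.0025, 0, -0.0004, 0, 0, 0],
    [0.0025, 0, -0.0004, 0, 0, 0],
    [0.0025, 0, -0.0004, 0, 0, 0],
  ],
)

```text
t: 11.8
position: [0.6099, 0.0482, 0.1087]
tool_rot: [0.0, 0.993, 0.12, -0.0]
force: [-4.1, -1.1, 0.3]
opening: 0.638
grip_force: 56.1
```

```bash
python3 st.py
```

```text
u,v 1.57 -8.03 z 0.10868 Fu,Fv,Fz -4.26 -0.09 0.27 tilt in tool [-0.02  0.  ] t 11.8
```

drive_tool(
  motion=[
    [0.0012, 0, 0, 0, 0, 0],
    [0.0012, 0, 0, 0, 0, 0],
    [0.0012, 0, 0, 0, 0, 0],
    [0.0012, 0, 0, 0, 0, 0],
  ],
)

```text
t: 12.2
position: [0.6103, 0.0483, 0.1087]
tool_rot: [0.0, 0.993, 0.12, -0.0]
force: [-2.9, -1.3, 0.4]
opening: 0.639
grip_force: 56.1
```

```bash
python3 st.py
```

```text
u,v 1.91 -7.99 z 0.1087 Fu,Fv,Fz -3.15 -0.56 0.39 tilt in tool [-0.04  0.  ] t 12.2
```

drive_tool(
  motion=[
    [0.0012, 0, 0, 0, 0, 0],
    [0.0012, 0, 0, 0, 0, 0],
    [0.0012, 0, 0, 0, 0, 0],
    [0.0012, 0, 0, 0, 0, 0],
  ],
)

```text
t: 12.6
position: [0.6105, 0.0484, 0.1087]
tool_rot: [0.0, 0.993, 0.12, -0.001]
force: [-5.6, -1.2, 1.3]
opening: 0.646
grip_force: 56.2
```

```bash
python3 st.py
```

```text
u,v 2.15 -7.98 z 0.10869 Fu,Fv,Fz -5.76 0.19 1.29 tilt in tool [-0.07  0.  ] t 12.6
```

drive_tool(
  motion=[
    [0.0015, 0, 0, 0, 0, 0],
    [0.0015, 0, 0, 0, 0, 0],
    [0.0015, 0, 0, 0, 0, 0],
    [0.0015, 0, 0, 0, 0, 0],
  ],
)

```text
t: 13.0
position: [0.6107, 0.0484, 0.1087]
tool_rot: [0.0, 0.993, 0.12, -0.001]
force: [-6.8, -1.9, 3.1]
opening: 0.641
grip_force: 56.5
```

```bash
python3 st.py
```

```text
u,v 2.37 -7.99 z 0.10873 Fu,Fv,Fz -7.09 -0.18 3.13 tilt in tool [-0.11  0.  ] t 13.0
```

drive_tool(
  motion=[
    [0.001, 0, 0, 0, 0, 0],
    [0.001, 0, 0, 0, 0, 0],
    [0.001, 0, 0, 0, 0, 0],
    [0.001, 0, 0, 0, 0, 0],
  ],
)

```text
t: 13.4
position: [0.6108, 0.0484, 0.1087]
tool_rot: [0.0, 0.993, 0.12, -0.001]
force: [-8.8, -1.2, 4.4]
opening: 0.643
grip_force: 56.6
```

```bash
python3 st.py
```

```text
u,v 2.47 -7.99 z 0.10873 Fu,Fv,Fz -8.86 0.93 4.41 tilt in tool [-0.15 -0.  ] t 13.4
```

drive_tool(
  motion=[
    [0.001, 0, -0.0008, 0, 0, 0],
    [0.001, 0, -0.0008, 0, 0, 0],
    [0.001, 0, -0.0008, 0, 0, 0],
    [0.001, 0, -0.0008, 0, 0, 0],
  ],
)

```text
t: 13.8
position: [0.6111, 0.0485, 0.1088]
tool_rot: [0.0, 0.993, 0.12, -0.001]
force: [-7.5, -2.0, 2.3]
opening: 0.64
grip_force: 56.2
```

```bash
python3 st.py
```

```text
u,v 2.77 -8.01 z 0.1088 Fu,Fv,Fz -7.74 -0.21 2.25 tilt in tool [-0.16 -0.  ] t 13.8
```

drive_tool(
  motion=[
    [0.0015, 0, -0.0005, 0, 0, 0],
    [0.0015, 0, -0.0005, 0, 0, 0],
    [0.0015, 0, -0.0005, 0, 0, 0],
    [0.0015, 0, -0.0005, 0, 0, 0],
  ],
)

```text
t: 14.2
position: [0.6113, 0.0485, 0.1089]
tool_rot: [0.0, 0.993, 0.12, -0.002]
force: [-8.7, -1.9, 2.5]
opening: 0.643
grip_force: 56.3
```

```bash
python3 st.py
```

```text
u,v 2.98 -8.04 z 0.10885 Fu,Fv,Fz -8.88 0.23 2.51 tilt in tool [-0.21 -0.  ] t 14.2
```

drive_tool(
  motion=[
    [0.001, 0, -0.0002, 0, 0, 0],
    [0.001, 0, -0.0002, 0, 0, 0],
    [0.001, 0, -0.0002, 0, 0, 0],
    [0.001, 0, -0.0002, 0, 0, 0],
  ],
)

```text
t: 14.6
position: [0.6114, 0.0486, 0.1089]
tool_rot: [0.0, 0.993, 0.12, -0.002]
force: [-9.6, -2.8, 2.9]
opening: 0.639
grip_force: 56.3
```

```bash
python3 st.py
```

```text
u,v 3.05 -7.96 z 0.10887 Fu,Fv,Fz -9.95 -0.47 2.89 tilt in tool [-0.26 -0.01] t 14.6
```

drive_tool(
  motion=[
    [0.0012, 0, -0.0003, 0, 0, 0],
    [0.0012, 0, -0.0003, 0, 0, 0],
    [0.0012, 0, -0.0003, 0, 0, 0],
    [0.0012, 0, -0.0003, 0, 0, 0],
    [0.0012, 0, -0.0003, 0, 0, 0],
  ],
)

```text
t: 15.1
position: [0.6116, 0.0486, 0.1089]
tool_rot: [0.0, 0.993, 0.12, -0.002]
force: [-9.8, -1.6, 3.5]
opening: 0.64
grip_force: 56.4
```

```bash
python3 st.py; python3 look.py l2.png 0 0
```

```text
u,v 3.31 -8.03 z 0.10892 Fu,Fv,Fz -9.89 0.77 3.5 tilt in tool [-0.28 -0.  ] t 15.1
tcp in platform mm 3.305491170193039 -8.031084023982348
scene hubtop 449 (array([27.5, -8.3]), array([66.6, 45.8]), 70.5) 0.1063317341482185
  plat 159 (array([45.2,  2.1]), array([75.6, 19.2]), -89.9)
  far pad face u [0.03209031 0.03780029]
  side pad face v [0.02008959 0.02117034]
side hubtop 466 (array([-0.3, -5.3]), array([87.8, 56.5]), 1.4) 0.10571429978169544
  plat 265 (array([0. , 0.7]), array([110.1,  75.3]), 0.9)
  far pad face u [0.03007849 0.03264964]
  side pad face v [0.01860202 0.01953008]
pos [0.6116 0.0486 0.1089] yaw 13.79 tilt [-0.0049 -0.0011 -1.    ] t 15.2 F [-9.12 -1.83  3.81]
motion [-0.0082 -0.0199  0.001 ] turnz -0.0001
```

View pics/l2.png

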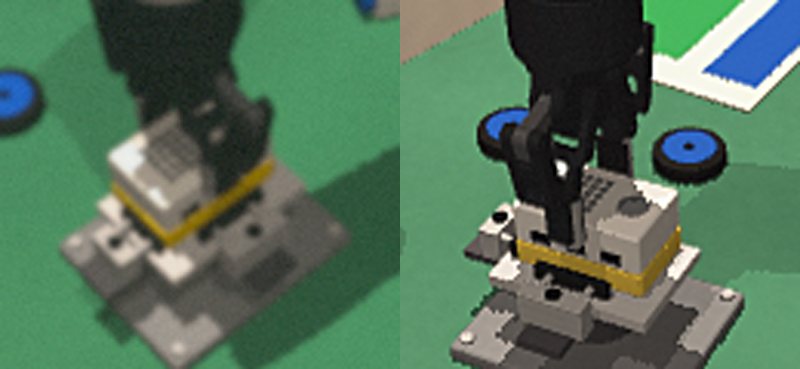

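The hub's nose is on the far pad (left-image (165,240)) and it lies parallel to the platform. The pad has given about 1.5 mm, roughly 6 N net of friction. Easing back to light contact before going sideways.

drive_tool(
  motion=[
    [-0.002, 0, 0, 0, 0, 0],
    [-0.0035, 0, 0, 0, 0, 0],
    [-0.0035, 0, 0, 0, 0, 0],
    [-0.0035, 0, 0, 0, 0, 0],
    [-0.0035, 0, 0, 0, 0, 0],
  ],
)

```text
t: 15.7
position: [0.6114, 0.0485, 0.1089]
tool_rot: [0.0, 0.993, 0.12, -0.001]
force: [-6.1, -2.2, -1.4]
opening: 0.639
grip_force: 55.8
```

```bash
python3 st.py
```

```text
u,v 3.03 -8.04 z 0.10886 Fu,Fv,Fz -6.46 -0.7 -1.35 tilt in tool [-0.14  0.  ] t 15.7
```

drive_tool(
  motion=[
    [-0.003, 0, 0.0003, 0, 0, 0],
    [-0.003, 0, 0.0003, 0, 0, 0],
    [-0.003, 0, 0.0003, 0, 0, 0],
    [-0.003, 0, 0.0003, 0, 0, 0],
    [-0.003, 0, 0.0003, 0, 0, 0],
  ],
)

```text
t: 16.2
position: [0.6109, 0.0485, 0.1091]
tool_rot: [0.0, 0.993, 0.12, -0.0]
force: [-4.1, -2.4, -6.5]
opening: 0.642
grip_force: 55.4
```

```bash
python3 st.py
```

```text
u,v 2.6 -7.97 z 0.10906 Fu,Fv,Fz -4.59 -1.3 -6.52 tilt in tool [-0.05 -0.  ] t 16.2
```

drive_tool(
  motion=[
    [-0.001, 0, 0.0008, 0, 0, 0],
    [-0.001, 0, 0.0008, 0, 0, 0],
    [-0.001, 0, 0.0008, 0, 0, 0],
    [-0.001, 0, 0.0008, 0, 0, 0],
    [-0.001, 0, 0.0008, 0, 0, 0],
  ],
)

```text
t: 16.7
position: [0.6108, 0.0484, 0.109]
tool_rot: [0.0, 0.993, 0.12, -0.0]
force: [-3.3, -2.2, -5.2]
opening: 0.641
grip_force: 55.3
```

```bash
python3 st.py
```

```text
u,v 2.46 -7.99 z 0.10902 Fu,Fv,Fz -3.71 -1.38 -5.18 tilt in tool [-0.01  0.  ] t 16.7
```

drive_tool(
  motion=[
    [0, 0, 0.0008, 0, 0, 0],
    [0, 0, 0.0008, 0, 0, 0],
    [0, -0.0025, 0.0008, 0, 0, 0],
    [0, -0.005, 0.0008, 0, 0, 0],
    [0, -0.005, 0.0008, 0, 0, 0],
    [0, -0.005, 0.0008, 0, 0, 0],
  ],
)

```text
t: 17.3
position: [0.6107, 0.0495, 0.109]
tool_rot: [0.001, 0.993, 0.12, 0.0]
force: [-3.8, -4.2, -3.5]
opening: 0.64
grip_force: 55.5
```

```bash
python3 st.py
```

```text
u,v 2.6 -6.89 z 0.10899 Fu,Fv,Fz -4.72 -3.2 -3.48 tilt in tool [0.01 0.06] t 17.3
```

drive_tool(
  motion=[
    [0, -0.0025, 0.0005, 0, 0, 0],
    [0, -0.005, 0.0005, 0, 0, 0],
    [0, -0.005, 0.0005, 0, 0, 0],
    [0, -0.005, 0.0005, 0, 0, 0],
  ],
)

```text
t: 17.7
position: [0.6103, 0.0513, 0.1088]
tool_rot: [0.001, 0.993, 0.12, 0.0]
force: [-4.2, -4.6, -3.4]
opening: 0.64
grip_force: 55.6
```

```bash
python3 st.py
```

```text
u,v 2.63 -5.05 z 0.10884 Fu,Fv,Fz -5.21 -3.44 -3.44 tilt in tool [0.02 0.07] t 17.7
```

drive_tool(
  motion=[
    [0, -0.0025, 0, 0, 0, 0],
    [0, -0.0025, 0, 0, 0, 0],
    [0, -0.0025, 0, 0, 0, 0],
    [0, -0.0025, 0, 0, 0, 0],
  ],
)

```text
t: 18.1
position: [0.61, 0.0523, 0.1088]
tool_rot: [0.001, 0.993, 0.12, 0.0]
force: [-5.1, -4.6, -3.6]
opening: 0.638
grip_force: 55.6
```

```bash
python3 st.py
```

```text
u,v 2.62 -4.09 z 0.10883 Fu,Fv,Fz -6.08 -3.26 -3.61 tilt in tool [0.02 0.07] t 18.1
```

drive_tool(
  motion=[
    [-0.0015, -0.0025, 0.0005, 0, 0, 0],
    [-0.0015, -0.0025, 0.0005, 0, 0, 0],
    [-0.0015, -0.0025, 0.0005, 0, 0, 0],
    [-0.0015, -0.0025, 0.0005, 0, 0, 0],
  ],
)

```text
t: 18.5
position: [0.6096, 0.0528, 0.1088]
tool_rot: [0.001, 0.993, 0.12, 0.001]
force: [-3.0, -4.8, -4.2]
opening: 0.642
grip_force: 55.6
```

```bash
python3 st.py
```

```text
u,v 2.4 -3.42 z 0.10878 Fu,Fv,Fz -4.06 -3.91 -4.24 tilt in tool [0.07 0.1 ] t 18.5
```

drive_tool(
  motion=[
    [0, -0.0015, 0.0004, 0, 0, 0],
    [0, -0.0015, 0.0004, 0, 0, 0],
    [0, -0.0015, 0.0004, 0, 0, 0],
    [0, -0.0015, 0.0004, 0, 0, 0],
  ],
)

```text
t: 18.9
position: [0.6096, 0.053, 0.1088]
tool_rot: [0.001, 0.993, 0.119, 0.001]
force: [-4.4, -4.5, -3.2]
opening: 0.644
grip_force: 55.8
```

```bash
python3 st.py
```

```text
u,v 2.39 -3.28 z 0.10875 Fu,Fv,Fz -5.3 -3.29 -3.17 tilt in tool [0.07 0.12] t 18.9
```

drive_tool(
  motion=[
    [0, -0.002, 0.0003, 0, 0, 0],
    [0, -0.002, 0.0003, 0, 0, 0],
    [0, -0.002, 0.0003, 0, 0, 0],
    [0, -0.002, 0.0003, 0, 0, 0],
  ],
)

```text
t: 19.3
position: [0.6096, 0.0533, 0.1087]
tool_rot: [0.001, 0.993, 0.119, 0.001]
force: [-3.8, -6.0, -2.9]
opening: 0.641
grip_force: 55.8
```

```bash
python3 st.py
```

```text
u,v 2.41 -3.0 z 0.10874 Fu,Fv,Fz -5.1 -4.89 -2.91 tilt in tool [0.07 0.16] t 19.3
```

drive_tool(
  motion=[
    [0, -0.002, 0, 0, 0, 0],
    [0, -0.002, 0, 0, 0, 0],
    [0, -0.002, 0, 0, 0, 0],
    [0, -0.002, 0, 0, 0, 0],
  ],
)

```text
t: 19.7
position: [0.6095, 0.0535, 0.1087]
tool_rot: [0.002, 0.993, 0.119, 0.001]
force: [-2.9, -7.2, -2.8]
opening: 0.641
grip_force: 55.8
```

```bash
python3 st.py
```

```text
u,v 2.39 -2.71 z 0.10873 Fu,Fv,Fz -4.52 -6.26 -2.84 tilt in tool [0.07 0.19] t 19.7
```

drive_tool(
  motion=[
    [0, -0.0025, 0.0002, 0, 0, 0],
    [0, -0.0025, 0.0002, 0, 0, 0],
    [0, -0.0025, 0.0002, 0, 0, 0],
    [0, -0.0025, 0.0002, 0, 0, 0],
  ],
)

```text
t: 20.1
position: [0.6094, 0.0539, 0.1087]
tool_rot: [0.002, 0.993, 0.119, 0.001]
force: [-2.7, -8.8, -1.7]
opening: 0.645
grip_force: 55.9
```

```bash
python3 st.py
```

```text
u,v 2.39 -2.32 z 0.10875 Fu,Fv,Fz -4.78 -7.93 -1.67 tilt in tool [0.08 0.23] t 20.1
```

drive_tool(
  motion=[
    [0, -0.002, 0.0002, 0, 0, 0],
    [0, -0.002, 0.0002, 0, 0, 0],
    [0, -0.002, 0.0002, 0, 0, 0],
    [0, -0.002, 0.0002, 0, 0, 0],
  ],
)

```text
t: 20.5
position: [0.6093, 0.0542, 0.1088]
tool_rot: [0.002, 0.993, 0.119, 0.001]
force: [-2.5, -9.7, -1.3]
opening: 0.642
grip_force: 55.9
```

```bash
python3 st.py
```

```text
u,v 2.41 -2.06 z 0.10877 Fu,Fv,Fz -4.79 -8.83 -1.27 tilt in tool [0.08 0.27] t 20.5
```

drive_tool(
  motion=[
    [0, -0.002, 0, 0, 0, 0],
    [0, -0.002, 0, 0, 0, 0],
    [0, -0.002, 0, 0, 0, 0],
    [0, -0.002, 0, 0, 0, 0],
  ],
)

```text
t: 20.9
position: [0.6092, 0.0544, 0.1088]
tool_rot: [0.002, 0.993, 0.119, 0.001]
force: [-2.5, -9.8, -0.9]
opening: 0.644
grip_force: 55.9
```

```bash
python3 st.py
```

```text
u,v 2.39 -1.78 z 0.10879 Fu,Fv,Fz -4.78 -8.87 -0.92 tilt in tool [0.09 0.3 ] t 20.9
```

drive_tool(
  motion=[
    [0, -0.001, 0, 0, 0, 0],
    [0, -0.001, 0, 0, 0, 0],
    [0, -0.001, 0, 0, 0, 0],
    [0, -0.001, 0, 0, 0, 0],
  ],
)

```text
t: 21.3
position: [0.6093, 0.0545, 0.1088]
tool_rot: [0.003, 0.993, 0.119, 0.001]
force: [-2.6, -11.8, -1.1]
opening: 0.647
grip_force: 55.9
```

```bash
python3 st.py
```

```text
u,v 2.41 -1.72 z 0.10881 Fu,Fv,Fz -5.37 -10.81 -1.09 tilt in tool [0.09 0.32] t 21.3
```

drive_tool(
  motion=[
    [-0.0008, 0.0025, 0, 0, 0, 0],
    [-0.0015, 0.005, 0, 0, 0, 0],
    [-0.0015, 0.005, 0, 0, 0, 0],
    [-0.0015, 0.005, 0, 0, 0, 0],
    [-0.0015, 0.005, 0, 0, 0, 0],
  ],
)

```text
t: 21.8
position: [0.6092, 0.0543, 0.1087]
tool_rot: [0.002, 0.993, 0.119, 0.001]
force: [-0.9, -7.5, -2.4]
opening: 0.637
grip_force: 55.7
```

```bash
python3 st.py
```

```text
u,v 2.33 -1.95 z 0.10875 Fu,Fv,Fz -2.64 -7.09 -2.38 tilt in tool [0.14 0.21] t 21.8
```

drive_tool(
  motion=[
    [-0.001, 0.003, 0.0002, 0, 0, 0],
    [-0.001, 0.005, 0.0002, 0, 0, 0],
    [-0.001, 0.005, 0.0002, 0, 0, 0],
    [-0.001, 0.005, 0.0002, 0, 0, 0],
    [-0.001, 0.005, 0.0002, 0, 0, 0],
  ],
)

```text
t: 22.3
position: [0.6091, 0.054, 0.1086]
tool_rot: [0.001, 0.993, 0.12, 0.001]
force: [-0.6, -5.6, -0.6]
opening: 0.644
grip_force: 55.7
```

```bash
python3 st.py
```

```text
u,v 2.18 -2.2 z 0.10864 Fu,Fv,Fz -1.94 -5.33 -0.62 tilt in tool [0.16 0.1 ] t 22.3
```

drive_tool(
  motion=[
    [0, 0.002, 0, 0, 0, 0],
    [0, 0.004, 0, 0, 0, 0],
    [0, 0.004, 0, 0, 0, 0],
    [0, 0.004, 0, 0, 0, 0],
    [0, 0.004, 0, 0, 0, 0],
  ],
)

```text
t: 22.8
position: [0.6092, 0.0538, 0.1086]
tool_rot: [-0.0, 0.993, 0.12, 0.001]
force: [1.0, -3.4, 2.0]
opening: 0.643
grip_force: 56.2
```

```bash
python3 st.py
```

```text
u,v 2.2 -2.37 z 0.10862 Fu,Fv,Fz 0.15 -3.53 2.01 tilt in tool [0.15 0.01] t 22.8
```

drive_tool(
  motion=[
    [0, 0, 0, 0, 0, 0],
    [0, 0, 0, 0, 0, 0],
    [0, 0, 0, 0, 0, 0],
    [0, 0, 0, 0, 0, 0],
    [0, 0, 0, 0, 0, 0],
    [0, 0, 0, 0, 0, 0],
  ],
  hand=0,
)

```text
t: 23.4
position: [0.6079, 0.0537, 0.1078]
tool_rot: [-0.0, 0.993, 0.12, -0.0]
force: [-0.2, 0.6, -0.0]
opening: 0.999
grip_force: 0.0
```

drive_tool(
  motion=[
    [0, 0, -0.01, 0, 0, 0],
    [0, 0, -0.05, 0, 0, 0],
    [0, 0, -0.15, 0, 0, 0],
    [0, 0, -0.25, 0, 0, 0],
    [0, 0, -0.35, 0, 0, 0],
    [0, 0, -0.35, 0, 0, 0],
    [0, 0, -0.35, 0, 0, 0],
  ],
)

```text
t: 24.1
position: [0.6087, 0.0536, 0.25]
tool_rot: [-0.0, 0.993, 0.12, 0.002]
force: [0.3, -0.1, -1.3]
opening: 0.998
grip_force: 0.0
```

```bash
cat > fin.py <<'E'
from m import *
import sys
a=np.radians(13.8); ex=np.array([np.cos(a),np.sin(a)]); ey=np.array([-ex[1],ex[0]]); C=np.array([.6065,.0556])
ims=[]
for n,b in(("scene",(230,200,360,335)),("side",(200,180,330,315)),("wrist",None)):
    f=grab(n); uv,P=cloud(f); q=P[:,:2]-C; u,v=q@ex,q@ey; z=P[:,2]
    m=(abs(u)<.07)&(abs(v)<.07)&(abs(z-.106)<.006)
    print(n,"hubtop",m.sum(),rect(np.c_[u,v][m]),np.median(z[m]))
    k=(abs(u)<.06)&(abs(v)<.06)&(abs(z-.06)<.003)
    if k.sum()>20: print("  plat",k.sum(),rect(np.c_[u,v][k]))
    if b: ims.append(cv2.resize(f["color"][b[1]:b[3],b[0]:b[2]][...,::-1],(400,415),interpolation=cv2.INTER_CUBIC))
cv2.imwrite("pics/"+sys.argv[1],np.hstack(ims)); print(robot.sense()["t"])
E
python3 fin.py f1.png
```

```text
scene hubtop 1130 (array([ 0.2, -1.1]), array([86.8, 57. ]), 1.3) 0.10628148076259505
  plat 459 (array([12.4, 21.5]), array([129.6,  74.6]), -31.0)
side hubtop 940 (array([-2.3, -1.3]), array([87.6, 56.4]), 0.9) 0.10548980992481319
  plat 449 (array([-7.4, 19. ]), array([125.8,  82.5]), 21.6)
wrist hubtop 9090 (array([ 0.1, -2. ]), array([87.1, 55.3]), 0.0) 0.10607043681700137
  plat 2457 (array([ 1.1, 10.1]), array([108.3,  94.6]), 0.0)
24.25
```

View pics/f1.png

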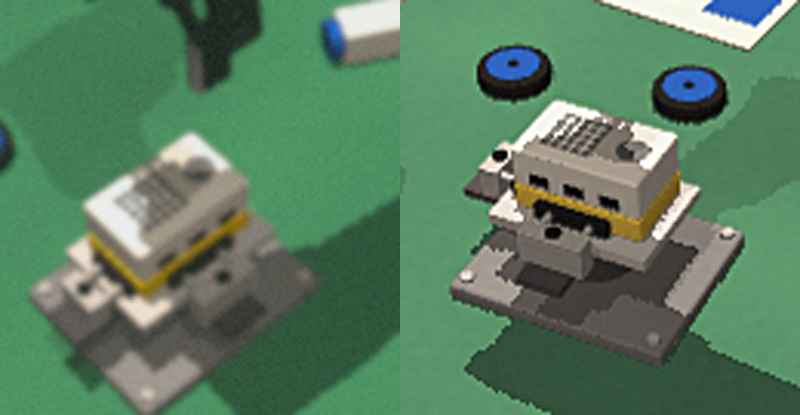

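The hub lies flat and square inside the platform edges (left-image (165,215), right-image (595,170)), with its top at 106 mm. To check it is snug, I'll put the wrist camera directly above the corner between the two pads, where both contact lines are seen edge-on.

Run:
```python
from m import *
f=grab("wrist"); s=robot.sense(); R=Rq(s["tool_rot"]); c=-np.array(f["R"]).T@f["t"]
print("cam",c,"in tool",R.T@(c-s["position"]),"axis",np.array(f["R"])[2])
a=np.radians(13.8); ex=np.array([np.cos(a),np.sin(a)]); ey=np.array([-ex[1],ex[0]]); C=np.array([.6065,.0556])
w=C+.042*ex+.026*ey; d=np.r_[w,.25]-np.r_[c[:2],.25]; print(R.T@d/.4, s["position"])
```

```text
cam [0.68963152 0.07517226 0.36747879] in tool [ 0.08498833 -0.00148991 -0.12100608] axis [-0.31903791 -0.07774431 -0.94454785]
[-0.10850181 -0.06705443  0.00027954] [0.60715896 0.05341022 0.24667979]
```

drive_tool(
  motion=[
    [-0.108, -0.067, 0, 0, 0, 0],
    [-0.108, -0.067, 0.05, 0, 0, 0],
    [-0.108, -0.067, 0.12, 0, 0, 0],
    [-0.108, -0.067, 0.12, 0, 0, 0],
    [-0.108, -0.067, 0.12, 0, 0, 0],
  ],
)

```text
t: 24.8
position: [0.5593, 0.0691, 0.1994]
tool_rot: [0.0, 0.993, 0.12, -0.001]
force: [-0.0, -0.8, 0.1]
opening: 0.998
grip_force: 0.0
```

Run:
```python
from m import *
f=grab("wrist")
a=np.radians(13.8); ex=np.array([np.cos(a),np.sin(a)]); ey=np.array([-ex[1],ex[0]]); C=np.array([.6065,.0556])
R=np.array(f["R"]);t=np.array(f["t"])
X=np.r_[C+.03*ex+.02*ey,.08]; x=R@X+t; K=f["intrinsics"]; p=(K@(x/x[2]))[:2]; print(p,-R.T@t)
x0,y0=[int(np.clip(p[i]-(110,90)[i],0,(420,300)[i])) for i in(0,1)]
im=f["color"][y0:y0+180,x0:x0+220][...,::-1]
im=np.clip(im.astype(float)*1.8,0,255).astype(np.uint8)
cv2.imwrite("pics/g.png",cv2.resize(im,None,fx=3.3,fy=3.3,interpolation=cv2.INTER_CUBIC))
```

```text
[331.54920229 126.24930897] [0.64178115 0.09087274 0.32006709]
```

View pics/g.png

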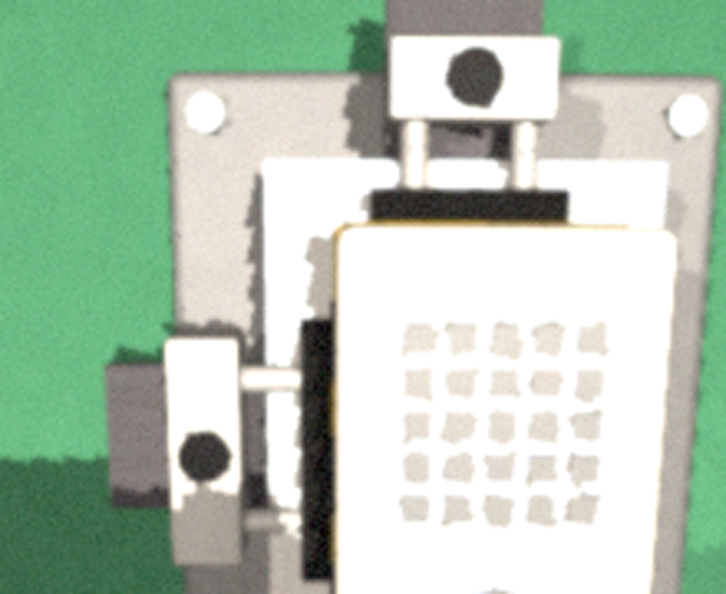

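The close view shows the far pad (black, rows 190–222) and the side pad (cols 302–333) meeting the hub's edges (row 225, col 335). No platform shows between them, the edges are parallel, and nothing overhangs. Handing in.

```bash
python3 -c "
from bench import ticket; print(ticket.job_done())"
```

```text
the job is handed in; nothing more can be done
None
```

The job is handed in: the hub was pressed to about 6 N (estimated net of friction) on the far stop, then the side stop, and let go; the last close-up showed it square against both, nothing overhanging, though a gap under about 0.5 mm would not show.

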